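Pack the spray cans by colour and clamp them in the transport rack

TASK

Pack the spray cans for transport: stand the two red cans and the blue can upright in the rack, each in the bay of its own colour, and leave the green can and everything else on the bench alone. Then slide the stop up to the cans so that its sprung bar holds all three against the back fence with a moderate push (about 10 newtons, the bar roughly half way back on its springs; never jam it hard), and tighten the clamp knob clockwise so that the stop stays there by itself.

Things in the scene. Friction and masses are not known exactly. Their poses are not given: they have to be found in the camera images.
- can_red1: standing spray can, white body 50 mm diameter, 130 mm tall in all, red cap (46 mm diameter, above 98 mm) and red band; about 180 g; origin at the centre of its underside, z up
- can_red2: standing spray can, white body 50 mm diameter, 130 mm tall in all, red cap (46 mm diameter, above 98 mm) and red band; about 180 g; origin at the centre of its underside, z up (the second red can)
- can_blue: standing spray can, white body 50 mm diameter, 130 mm tall in all, blue cap (46 mm diameter, above 98 mm) and blue band; about 180 g; origin at the centre of its underside, z up
- can_green: standing spray can, white body 50 mm diameter, 130 mm tall in all, green cap (46 mm diameter, above 98 mm) and green band; about 180 g; origin at the centre of its underside, z up; it is not to be packed
- rack: fixed plywood packing rack on the bench; base 355 (x) by 280 (y) by 8 mm thick; origin under the base, 190 mm from its robot-side edge, z up, x from the sliding stop towards the back fence. The wooden fence crosses both bays, top 50 mm above the origin; it is adjustable: its front face stands anywhere from rack x = 92 to 108 mm, different each time and not reported
- bays (a point): point on the base's top (8 mm above the rack's origin) between the two bays, at rack x = 63 mm, y = 0; axes as the rack's. Bay centre lines at y = +66 and -66 mm; each bay 124 mm wide, room for two cans side by side along y. Divider at y = 0: 8 mm thick, 30 mm high, rack x 36 to 90. Side walls 30 mm high, rack x 20 to 90
- red_tag: flat red plate 30 x 110 x 4 mm on the base behind the fence, marking the bay for red cans (the floor of that bay is red too); origin at its centre on the base, at rack x = 145 mm, on the bay's centre line; axes as the rack's
- blue_tag: the same in blue, marking the bay for blue cans
- stop_carriage (a joint): position in m of the grey sliding stop on the rail down the middle of the rack: 0 = fully drawn back, up to 0.125 towards the fence. At value s the knob's axis is at rack x = -135 mm + s and the faces of the unpressed sprung bar at rack x = -45 mm + s. It slides with about 1 N when the knob is loose
- press_bar: sprung bar carried by the stop, with two wooden pads 110 mm wide, one for each bay, tops 48 mm above the rack's origin; origin at the height of the base's top, pad faces 90 mm ahead of the origin along x. It yields up to 12 mm back towards the stop against springs of 1.5 N per mm altogether
- clamp_knob (a joint): angle in rad of the clamp knob on the stop; grows clockwise seen from above; loose at 0, its brake starts to bite at 1.0 and is tight from about 1.3, end stop at 1.6. It turns with about 0.1 N m
- knob_grip (a point): middle of the knob's black bar grip, on its vertical axis, 70 mm above the rack's origin. Grip 52 mm long (along this point's y axis), 16 mm thick, 24 mm high, free from above; under it a disc of 21 mm radius, its top 12 mm below this point; the stop lies 28 mm below this point. The knob travels with the stop and is also its handle
- tape_roll: bystander: yellow roll of tape, 100 mm across, 25 mm high, origin under its centre
- palette_knife: bystander: spatula lying flat
- paint_tin: bystander: paint tin 100 mm across, 110 mm tall
- bronze_head: bystander: small bronze head 180 mm tall on a 110 mm foot
- mallet: bystander: hammer lying flat
- brush_pot: bystander: white cup 80 mm across, 100 mm tall
There are look-alikes about, which are no part of the job. What is shaped like the can_red1 but yellow is not meant.

How it is judged:
By the outcome, as a careful person would: the job done as asked, in the order asked, and still so for the second after the job is handed in, with the robot touching nothing.
It also fails if it takes over 72 s, if anything falls off the work surface, if the arm or the gripper's body presses on something with over 40 N, if the wrist force passes 120 N, or if a joint passes its speed limit or range.

ROBOT

A 6-joint arm with a two-finger parallel gripper is mounted at the origin on the work surface. World frame = base frame: x ahead of the robot, y to its left, z up, the work surface at z = 0. Lengths are in m, angles in rad, forces in N, time in s.
With the tool pointing down it reaches from about 0.35 to 0.775 m from the base axis. Payload 7.3 kg.
Tool frame: the origin (TCP) lies midway between the tips of the shut fingers; the grasp point (between the pads) lies 19 mm behind it; z points along the fingers, y is the line along which they close (so a half turn about z gives the same grasp; the last joint's range is limited). The gripper opens to 92 mm and grips with 3 to 60 N. Pads are 19 mm wide; open, the fingers measure 130 mm over their backs; the gripper's body (75 mm by 190 mm) begins 47 mm behind the grasp point.
Start: joints at [-1.449, 0.342, 1.524, -0, 1.275, -0.146], TCP at [0.139, -0.506, 0.227] pointing down, gripper open.
Joint ranges: [-2.53, 2.53], [-0.77, 2.02], [0.04, 2.7], [-1, 4.14], [0.28, 2.66], [-3.11, 3.11]. Speed limits (rad/s): [2.57, 2.57, 3.14, 3.14, 3.14, 3.14].

INTERFACE

Orientations are given as a unit quaternion [x, y, z, w].
In Python, from workcell import monitor, optics, ticket gives the robot as it stands.
- The arm moves only by the tool move_arm, never from a script. Its argument "moves" is a list of rows, each an object of numbers: "tx", "ty", "tz": the shift along the tool's x, y, z in mm; "wx", "wy", "wz": the turn, a rotation vector about the tool's x, y, z in degrees; "claw": the finger opening in mm, from 0 to 91.8. In form: [{"tx": .., "ty": .., "tz": .., "wx": .., "wy": .., "wz": .., "claw": ..}, ...]. A call has 1 to 20 rows; each row shifts and turns the commanded pose from where the row before left it, along the tool's axes as they then stand; what a row does not reach is not made up. A row lasts 1/8 s, in which the tool goes at most 62.5 mm and 10.7 degrees, less where a joint would pass 70% of its speed; a pose out of reach is approached as far as the arm can. A call with a gripper value outside its range is refused whole. The fingers move at their own pace and stop on an object; "grip_force" is the grip in N (left out, the last holds). Time passes only in rows, so rows that do not move let the fingers close. It gives the time, the measured TCP pose, the force, the opening and the grip force at its end, in the units of the state.
- monitor.read_state(): the state, without advancing time (a new reading comes with each control period).
- optics.grab_frame(name): name is "scene" or "top"; returns a dict with "color" (480x640x3 uint8, blue, green, red), "fx", "fy", "cx", "cy" (pixels), "k1" (the pictures are not rectified: a ray, as slopes to the right and down, at radius r is drawn at 1 + k1 r^2 times it, then the intrinsics apply), "rvec" (rotation vector, rad) and "tvec" (3), from world to camera coordinates, as OpenCV has them. Camera axes: x right, y down, z forward; pixel columns grow to the right and rows downward; lengths in m; the calibration is good to about 2 mm. A picture is of the moment at which its call begins. There is no depth.
- ticket.hand_in(): hands the job in; it is judged then, once.
The state is a dict: "time_s": time; "q": joint angles; "qd": joint speeds; "joint_efforts": joint torques, N m; "position": TCP position; "ee_rot": TCP orientation; "force": force on the tool from outside, world axes, zero at the start; "wrist_torque": the same for the moment, N m; "finger_gap": finger opening in m; "grip_force": force on a finger pad.
Only numpy, scipy, OpenCV 4.12 (cv2) and the standard library are available. Lean on these libraries where they do the work, as an engineer would, in place of code of your own. Each camera call takes 0.05 s, during which the arm holds its last target. There are 200 camera calls.

## Working session

There is one attempt and no reset: what is moved stays moved. The work goes in short steps, Python scripts to look and compute and a tool call to move; the robot and the scene stay as the last step left them, time stands still between calls to the robot, and variables do not carry over. Pictures are saved under pics/ and viewed, at most 10 in all, crops included, and the job is handed in when it is done.

Besides the shell and the picture viewer there is one more tool, called after "Emit:" by a JSON object that holds its "api" and its "payload", one argument or row to a line. move_arm: Moves the arm, as the interface text tells. Its arguments: {"type":"object","properties":{"moves":{"type":"array"},"grip_force":{"type":"number"}},"required":["moves"]}

```bash
mkdir -p pics; cat > h.py <<'E'
import numpy as np, cv2
from workcell import monitor, optics, ticket
def grab(n,save=None):
    f=optics.grab_frame(n)
    if save: cv2.imwrite('pics/'+save,f['color'])
    return f
def ray(f,u,v):
    K=np.array([[f['fx'],0,f['cx']],[0,f['fy'],f['cy']],[0,0,1.]])
    d=np.array([f['k1'],0,0,0,0.]) 
    p=cv2.undistortPoints(np.array([[[u,v]]],float),K,d)[0,0]
    R=cv2.Rodrigues(np.array(f['rvec'],float))[0]; t=np.array(f['tvec'],float).ravel()
    return -R.T@t, R.T@np.array([p[0],p[1],1.])
def onz(f,u,v,z):
    o,d=ray(f,u,v); return o+d*(z-o[2])/d[2]
def proj(f,P):
    K=np.array([[f['fx'],0,f['cx']],[0,f['fy'],f['cy']],[0,0,1.]])
    return cv2.projectPoints(np.array(P,float).reshape(-1,3),np.array(f['rvec'],float),np.array(f['tvec'],float),K,np.array([f['k1'],0,0,0,0.]))[0][:,0]
E
python3 - <<'E'
from h import *
for n in('scene','top'):
    f=grab(n,n+'0.png'); o,_=ray(f,320,240); print(n,o,f['fx'],f['k1'])
s=monitor.read_state();print(s['time_s'],s['position'],s['ee_rot'],s['force'])
E
```

```text
scene [ 0.9319089  -0.76999585  1.50535924] 589.479816056915 -0.08651489090767776
top [0.41140588 0.00484328 1.49686985] 492.2164876277903 -0.029833139362439295
0.1 [ 0.13889911 -0.50591064  0.22612348] [ 9.91048889e-01  1.33497662e-01  2.81501833e-05 -6.87810000e-04] [ 0.56309572 -0.26902778  0.23120829]
```

View pics/top0.png

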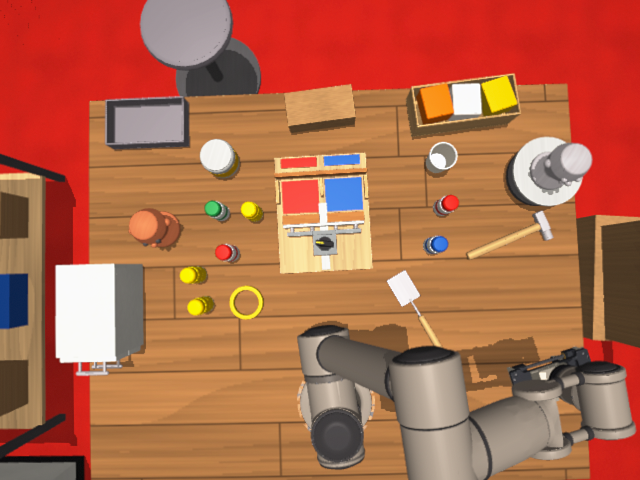

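View pics/scene0.png

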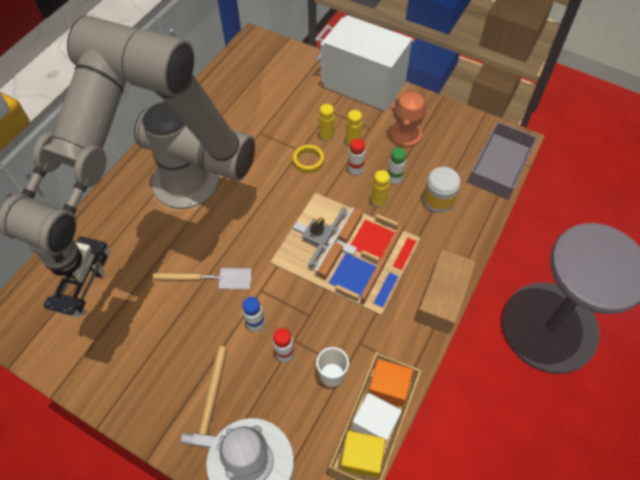

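The top view shows the cans: red at (448,203) and (223,252), blue at (436,244), green at (213,209). The rack spans about (275–372, 153–272), with the red bay on the left (+y), and the knob is at (324,242). The scene view agrees: red at (357,147) and (283,338), blue at (251,307).

```bash
cat > m.py <<'E'
from h import *
def blobs(f,col):
    h=cv2.cvtColor(f['color'],cv2.COLOR_BGR2HSV)
    H,S,V=cv2.split(h)
    m={'red':((H<6)|(H>174)),'blue':(H>105)&(H<125),'green':(H>45)&(H<80)}[col]&(S>140)&(V>70)
    n,l,st,c=cv2.connectedComponentsWithStats(m.astype(np.uint8))
    return [(st[i,4],c[i].round(1),st[i,:4],l==i) for i in range(1,n) if st[i,4]>40 and st[i,4]<6000]
def tri(fa,a,fb,b):
    o1,d1=ray(fa,*a);o2,d2=ray(fb,*b)
    A=np.stack([d1,-d2],1);x=np.linalg.lstsq(A,o2-o1,rcond=None)[0]
    p,q=o1+x[0]*d1,o2+x[1]*d2
    return (p+q)/2,np.linalg.norm(p-q)
E
python3 - <<'E'
from m import *
T=grab('top');S=grab('scene')
for c in('red','blue','green'):
    for n,f in(('T',T),('S',S)):
        for b in blobs(f,c):
            if 100<b[1][0]<500 and 90<b[1][1]<420: print(c,n,b[0],b[1],b[2], onz(f,*b[1],0.12).round(4), onz(f,*b[1],0.012).round(4))
cv2.imwrite('pics/rk.png',cv2.resize(T['color'][145:285,260:390],None,fx=5,fy=5,interpolation=cv2.INTER_CUBIC)[:600])
cv2.imwrite('pics/rk.png',cv2.resize(T['color'][148:278,265:385],None,fx=4.6,fy=4.6,interpolation=cv2.INTER_CUBIC))
E
```

```text
red T 317 [298.2 162.2] [281 157  36  11] [0.7043 0.0824 0.12  ] [0.7272 0.0885 0.012 ]
red T 1138 [300.1 196.2] [282 180  37  34] [0.6071 0.0796 0.12  ] [0.6224 0.0854 0.012 ]
red T 213 [450.  202.5] [442 195  17  16] [ 0.5763 -0.3406  0.12  ] [ 0.5892 -0.3677  0.012 ]
red T 205 [223. 252.] [215 244  17  16] [0.4561 0.3006 0.12  ] [0.4596 0.3238 0.012 ]
red S 160 [357.1 146.1] [351 139  13  15] [0.4539 0.2977 0.12  ] [0.4166 0.3809 0.012 ]
red S 936 [372.4 238.5] [352 220  42  38] [0.6414 0.026  0.12  ] [0.6188 0.088  0.012 ]
red S 278 [404.1 253.5] [394 238  21  31] [0.7378 0.0252 0.12  ] [0.7227 0.0871 0.012 ]
red S 252 [281.8 336.9] [274 328  17  19] [ 0.5723 -0.3408  0.12  ] [ 0.5443 -0.3073  0.012 ]
blue T 294 [341.4 159.6] [324 155  36  10] [ 0.7077 -0.0401  0.12  ] [ 0.7309 -0.0436  0.012 ]
blue T 1098 [343.4 193.6] [325 177  37  34] [ 0.6106 -0.0426  0.12  ] [ 0.6263 -0.0463  0.012 ]
blue T 195 [439.1 243.7] [431 236  17  16] [ 0.4616 -0.305   0.12  ] [ 0.4656 -0.3293  0.012 ]
blue S 973 [352.5 273.7] [331 255  44  39] [ 0.6441 -0.0972  0.12  ] [ 0.6216 -0.0447  0.012 ]
blue S 254 [385.5 289.5] [375 274  21  32] [ 0.7411 -0.0967  0.12  ] [ 0.7262 -0.0442  0.012 ]
blue S 200 [250.7 305.5] [243 298  16  16] [ 0.4579 -0.3062  0.12  ] [ 0.421 -0.27   0.012]
green T 185 [212.4 208.2] [205 201  16  15] [0.5809 0.3288 0.12  ] [0.5942 0.3542 0.012 ]
green S 49 [398.5 152.9] [394 150  10   7] [0.5755 0.335  0.12  ] [0.5477 0.4211 0.012 ]
```

View pics/rk.png

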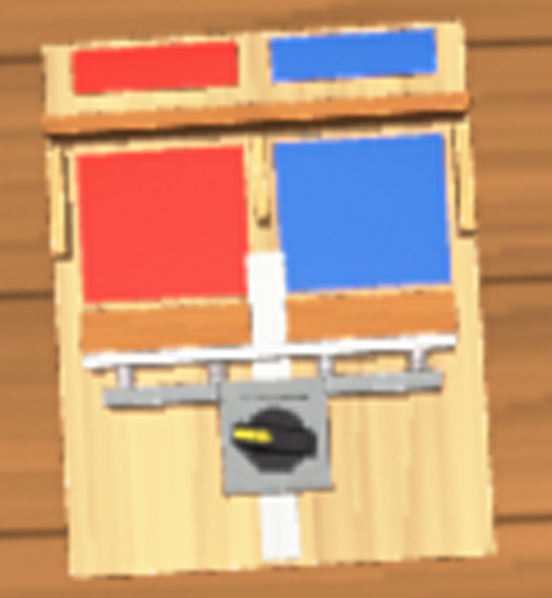

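The crop shows the rack corners at crop pixels (42,46), (464,22), (72,577) and (494,551). The knob bar is at about (275,438), with its pointer to the left (+y). The stop is drawn back.

```bash
cat >> h.py <<'E'
def a_of(s):
    from scipy.spatial.transform import Rotation as Ro
    R=Ro.from_quat(s['ee_rot']).as_matrix(); return np.degrees(np.arctan2(R[1,0],R[0,0])),R
def need(xy,z,a=None):
    s=monitor.read_state();aa,R=a_of(s);p=np.array(s['position'])
    d=R.T@(np.array([*xy,z])-p)*1000
    print('t',s['time_s'],'pos',p.round(4),'a',aa.round(2),'zax',R[:,2].round(3),'need',d.round(1),'wz',None if a is None else round(aa-a,1),'F',np.round(s['force'],1),'gap',s['finger_gap'],'grip',s['grip_force'])
E
python3 - <<'E'
from m import *
T=grab('top')
c=[(42,46),(464,22),(72,577),(494,551)]
P=[onz(T,x/4.6+265-.4,y/4.6+148-.4,.008)[:2] for x,y in c]
rk=np.array([[.165,.14],[.165,-.14],[-.19,.14],[-.19,-.14]]);W=np.array(P);print(W.round(4))
a=(rk-rk.mean(0));b=W-W.mean(0);th=np.arctan2((a[:,0]*b[:,1]-a[:,1]*b[:,0]).sum(),(a*b).sum())
R=np.array([[np.cos(th),-np.sin(th)],[np.sin(th),np.cos(th)]]);o=W.mean(0)-R@rk.mean(0);print('yaw',np.degrees(th),'o',o,'res',((rk@R.T+o-W)*1000).round(1).tolist())
for n,r in dict(knob0=(-.135,0),red_in=(.058,.037),red_out=(.058,.095),blue=(.058,-.088),rtag=(.145,.066),btag=(.145,-.066)).items(): print(n,(R@r+o).round(4))
k=onz(T,275/4.6+264.6,438/4.6+147.6,.082);print('knob meas',k, 'rack',R.T@(k[:2]-o))
need((.574,-.3407),.23,90+np.degrees(th))
E
```

```text
[[ 0.7449  0.1635]
 [ 0.7518 -0.118 ]
 [ 0.3912  0.1518]
 [ 0.4003 -0.1254]]
yaw 1.5872281037664113 o [0.58454646 0.0183246 ] res [[0.7, -0.7], [1.6, 1.0], [-0.4, 1.2], [-1.8, -1.5]]
knob0 [0.4496 0.0146]
red_in [0.6415 0.0569]
red_out [0.6399 0.1149]
blue [ 0.645 -0.068]
rtag [0.7277 0.0883]
btag [ 0.7313 -0.0436]
knob meas [0.47529074 0.0152698  0.082     ] rack [-1.09298412e-01 -2.73711943e-05]
t 0.25 pos [ 0.1389 -0.5061  0.2264] a 15.34 zax [-0.     0.001 -1.   ] need [463.3 -44.4  -3.5] wz -76.2 F [-0.1  0.2  0.3] gap 0.09192031950305958 grip 0.0
```

Emit:
{"api": "move_arm", "payload": {
  "moves": [
    {"wz": -9.5,"claw": 90},
    {"wz": -9.5},
    {"wz": -9.5},
    {"wz": -9.5},
    {"wz": -9.5},
    {"wz": -9.5},
    {"wz": -9.5},
    {"wz": -9.5},
    {"tx": 15,"ty": 44},
    {"tx": 15,"ty": 44},
    {"tx": 15,"ty": 44},
    {"tx": 15,"ty": 44},
    {"tx": 15,"ty": 44},
    {"tx": 15,"ty": 44},
    {"tx": 15,"ty": 44},
    {"tx": 15,"ty": 44},
    {"tx": 15,"ty": 44},
    {"tx": 15,"ty": 44}
  ],
  "grip_force": 20
}}

```text
invalid input
```

```bash
python3 -c "
from h import *
need((.574,-.3407),.072,91.5)"
```

```text
t 0.25 pos [ 0.1389 -0.5061  0.2264] a 15.34 zax [-0.     0.001 -1.   ] need [463.3 -44.3 154.5] wz -76.2 F [-0.1  0.2  0.3] gap 0.09192031950305958 grip 0.0
```

Emit:
{"api": "move_arm", "payload": {
  "moves": [
    {"tx": 0,"ty": 0,"tz": 0,"wx": 0,"wy": 0,"wz": -9.5,"claw": 90},
    {"tx": 0,"ty": 0,"tz": 0,"wx": 0,"wy": 0,"wz": -9.5,"claw": 90},
    {"tx": 0,"ty": 0,"tz": 0,"wx": 0,"wy": 0,"wz": -9.5,"claw": 90},
    {"tx": 0,"ty": 0,"tz": 0,"wx": 0,"wy": 0,"wz": -9.5,"claw": 90},
    {"tx": 0,"ty": 0,"tz": 0,"wx": 0,"wy": 0,"wz": -9.5,"claw": 90},
    {"tx": 0,"ty": 0,"tz": 0,"wx": 0,"wy": 0,"wz": -9.5,"claw": 90},
    {"tx": 0,"ty": 0,"tz": 0,"wx": 0,"wy": 0,"wz": -9.5,"claw": 90},
    {"tx": 0,"ty": 0,"tz": 0,"wx": 0,"wy": 0,"wz": -9.5,"claw": 90},
    {"tx": 15,"ty": 44,"tz": 0,"wx": 0,"wy": 0,"wz": 0,"claw": 90},
    {"tx": 15,"ty": 44,"tz": 0,"wx": 0,"wy": 0,"wz": 0,"claw": 90},
    {"tx": 15,"ty": 44,"tz": 0,"wx": 0,"wy": 0,"wz": 0,"claw": 90},
    {"tx": 15,"ty": 44,"tz": 0,"wx": 0,"wy": 0,"wz": 0,"claw": 90},
    {"tx": 15,"ty": 44,"tz": 0,"wx": 0,"wy": 0,"wz": 0,"claw": 90},
    {"tx": 15,"ty": 44,"tz": 0,"wx": 0,"wy": 0,"wz": 0,"claw": 90},
    {"tx": 15,"ty": 44,"tz": 0,"wx": 0,"wy": 0,"wz": 0,"claw": 90},
    {"tx": 15,"ty": 44,"tz": 0,"wx": 0,"wy": 0,"wz": 0,"claw": 90},
    {"tx": 15,"ty": 44,"tz": 0,"wx": 0,"wy": 0,"wz": 0,"claw": 90},
    {"tx": 15,"ty": 44,"tz": 0,"wx": 0,"wy": 0,"wz": 0,"claw": 90}
  ],
  "grip_force": 20
}}

```text
time_s: 2.5
position: [0.5766, -0.3453, 0.2265]
ee_rot: [0.699, 0.715, -0.0, -0.0]
force: [-0.4, -1.2, 0.2]
finger_gap: 0.0896
grip_force: 0.0
```

```bash
python3 -c "
from h import *
need((.574,-.3407),.072,91.5)"
```

```text
t 2.5 pos [ 0.5766 -0.3453  0.2265] a 91.34 zax [-0. -0. -1.] need [  4.7  -2.5 154.5] wz -0.2 F [-0.4 -1.2  0.2] gap 0.08960502462744258 grip 0.0
```

Emit:
{"api": "move_arm", "payload": {
  "moves": [
    {"tx": 5,"ty": -2,"tz": 0,"wx": 0,"wy": 0,"wz": 0,"claw": 90},
    {"tx": 0,"ty": 0,"tz": 40,"wx": 0,"wy": 0,"wz": 0,"claw": 90},
    {"tx": 0,"ty": 0,"tz": 40,"wx": 0,"wy": 0,"wz": 0,"claw": 90},
    {"tx": 0,"ty": 0,"tz": 40,"wx": 0,"wy": 0,"wz": 0,"claw": 90},
    {"tx": 0,"ty": 0,"tz": 24,"wx": 0,"wy": 0,"wz": 0,"claw": 90},
    {"tx": 0,"ty": 0,"tz": 10,"wx": 0,"wy": 0,"wz": 0,"claw": 90},
    {"tx": 0,"ty": 0,"tz": 0,"wx": 0,"wy": 0,"wz": 0,"claw": 44},
    {"tx": 0,"ty": 0,"tz": 0,"wx": 0,"wy": 0,"wz": 0,"claw": 44},
    {"tx": 0,"ty": 0,"tz": 0,"wx": 0,"wy": 0,"wz": 0,"claw": 44},
    {"tx": 0,"ty": 0,"tz": 0,"wx": 0,"wy": 0,"wz": 0,"claw": 44},
    {"tx": 0,"ty": 0,"tz": 0,"wx": 0,"wy": 0,"wz": 0,"claw": 44},
    {"tx": 0,"ty": 0,"tz": 0,"wx": 0,"wy": 0,"wz": 0,"claw": 44},
    {"tx": 0,"ty": 0,"tz": -20,"wx": 0,"wy": 0,"wz": 0,"claw": 44},
    {"tx": 0,"ty": 0,"tz": -40,"wx": 0,"wy": 0,"wz": 0,"claw": 44},
    {"tx": 0,"ty": 0,"tz": -40,"wx": 0,"wy": 0,"wz": 0,"claw": 44}
  ],
  "grip_force": 20
}}

```text
time_s: 4.38
position: [0.5727, -0.3408, 0.1729]
ee_rot: [0.699, 0.715, -0.0, -0.001]
force: [0.2, 0.2, -1.7]
finger_gap: 0.0497
grip_force: 20.0
```

```bash
python3 -c "
from h import *
need((.640,.0567),.081,91.5)
grab('top','t1.png')"
```

```text
t 4.375 pos [ 0.5727 -0.3408  0.1729] a 91.35 zax [-0.002  0.001 -1.   ] need [395.7  76.8  92.2] wz -0.2 F [ 0.2  0.2 -1.7] gap 0.04965801852037016 grip 19.992629885673523
```

Emit:
{"api": "move_arm", "payload": {
  "moves": [
    {"tx": 44,"ty": 8.5,"tz": 0,"wx": 0,"wy": 0,"wz": 0,"claw": 44},
    {"tx": 44,"ty": 8.5,"tz": 0,"wx": 0,"wy": 0,"wz": 0,"claw": 44},
    {"tx": 44,"ty": 8.5,"tz": 0,"wx": 0,"wy": 0,"wz": 0,"claw": 44},
    {"tx": 44,"ty": 8.5,"tz": 0,"wx": 0,"wy": 0,"wz": 0,"claw": 44},
    {"tx": 44,"ty": 8.5,"tz": 0,"wx": 0,"wy": 0,"wz": 0,"claw": 44},
    {"tx": 44,"ty": 8.5,"tz": 0,"wx": 0,"wy": 0,"wz": 0,"claw": 44},
    {"tx": 44,"ty": 8.5,"tz": 0,"wx": 0,"wy": 0,"wz": 0,"claw": 44},
    {"tx": 44,"ty": 8.5,"tz": 0,"wx": 0,"wy": 0,"wz": 0,"claw": 44},
    {"tx": 44,"ty": 8.5,"tz": 0,"wx": 0,"wy": 0,"wz": 0,"claw": 44},
    {"tx": 0,"ty": 0,"tz": 0,"wx": 0,"wy": 0,"wz": 0,"claw": 44},
    {"tx": 0,"ty": 0,"tz": 30,"wx": 0,"wy": 0,"wz": 0,"claw": 44},
    {"tx": 0,"ty": 0,"tz": 30,"wx": 0,"wy": 0,"wz": 0,"claw": 44}
  ]
}}

```text
time_s: 5.92
position: [0.6402, 0.0558, 0.1117]
ee_rot: [0.699, 0.715, -0.0, 0.0]
force: [0.7, -0.5, -1.6]
finger_gap: 0.0497
grip_force: 20.0
```

```bash
python3 -c "
from h import *
need((.640,.0567),.081,91.5)
T=grab('top');S=grab('scene')
a=cv2.resize(T['color'][130:290,250:410],(400,400),interpolation=cv2.INTER_CUBIC);b=cv2.resize(S['color'][170:330,260:420],(400,400),interpolation=cv2.INTER_CUBIC)
cv2.imwrite('pics/p1.png',np.hstack([a,b]))"
```

```text
t 5.925 pos [0.6402 0.0558 0.1117] a 91.33 zax [ 0.    -0.001 -1.   ] need [ 1.  -0.1 30.7] wz -0.2 F [ 0.7 -0.5 -1.6] gap 0.049650623622991746 grip 19.992297291755676
```

View pics/p1.png

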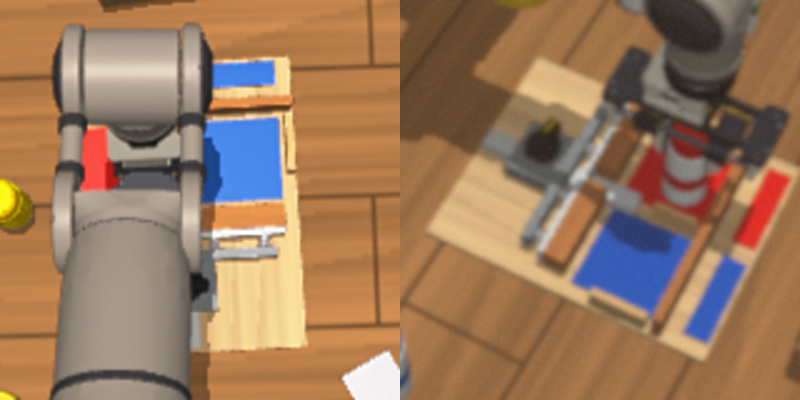

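The can hangs over the inner half of the red bay, between the fence and the pad, at about (685,170) in the right half of the picture. It is clear to lower.

Emit:
{"api": "move_arm", "payload": {
  "moves": [
    {"tx": 0,"ty": 0,"tz": 20,"wx": 0,"wy": 0,"wz": 0,"claw": 44},
    {"tx": 0,"ty": 0,"tz": 7,"wx": 0,"wy": 0,"wz": 0,"claw": 44},
    {"tx": 0,"ty": 0,"tz": 3,"wx": 0,"wy": 0,"wz": 0,"claw": 44},
    {"tx": 0,"ty": 0,"tz": 0,"wx": 0,"wy": 0,"wz": 0,"claw": 44}
  ]
}}

```text
time_s: 6.52
position: [0.6407, 0.0564, 0.0834]
ee_rot: [0.699, 0.715, 0.0, 0.0]
force: [0.3, -0.5, -2.1]
finger_gap: 0.0497
grip_force: 20.0
```

Emit:
{"api": "move_arm", "payload": {
  "moves": [
    {"tx": 0,"ty": 0,"tz": 1,"wx": 0,"wy": 0,"wz": 0,"claw": 44},
    {"tx": 0,"ty": 0,"tz": 1,"wx": 0,"wy": 0,"wz": 0,"claw": 44},
    {"tx": 0,"ty": 0,"tz": 0,"wx": 0,"wy": 0,"wz": 0,"claw": 44}
  ]
}}

```text
time_s: 6.9
position: [0.6407, 0.0566, 0.0812]
ee_rot: [0.699, 0.715, 0.0, 0.0]
force: [-0.5, -0.3, 1.1]
finger_gap: 0.0497
grip_force: 20.0
```

Emit:
{"api": "move_arm", "payload": {
  "moves": [
    {"tx": 0,"ty": 0,"tz": 0,"wx": 0,"wy": 0,"wz": 0,"claw": 75},
    {"tx": 0,"ty": 0,"tz": 0,"wx": 0,"wy": 0,"wz": 0,"claw": 75},
    {"tx": 0,"ty": 0,"tz": 0,"wx": 0,"wy": 0,"wz": 0,"claw": 75},
    {"tx": 0,"ty": 0,"tz": -20,"wx": 0,"wy": 0,"wz": 0,"claw": 75},
    {"tx": 0,"ty": 0,"tz": -43,"wx": 0,"wy": 0,"wz": 0,"claw": 75},
    {"tx": 0,"ty": 0,"tz": -43,"wx": 0,"wy": 0,"wz": 0,"claw": 75},
    {"tx": 0,"ty": 0,"tz": -43,"wx": 0,"wy": 0,"wz": 0,"claw": 75},
    {"tx": 41,"ty": -30,"tz": 0,"wx": 0,"wy": 0,"wz": 0,"claw": 90},
    {"tx": 41,"ty": -30,"tz": 0,"wx": 0,"wy": 0,"wz": 0,"claw": 90},
    {"tx": 41,"ty": -30,"tz": 0,"wx": 0,"wy": 0,"wz": 0,"claw": 90},
    {"tx": 41,"ty": -30,"tz": 0,"wx": 0,"wy": 0,"wz": 0,"claw": 90},
    {"tx": 41,"ty": -30,"tz": 0,"wx": 0,"wy": 0,"wz": 0,"claw": 90},
    {"tx": 41,"ty": -30,"tz": 0,"wx": 0,"wy": 0,"wz": 0,"claw": 90},
    {"tx": 0,"ty": 0,"tz": 0,"wx": 0,"wy": 0,"wz": 0,"claw": 90}
  ]
}}

```text
time_s: 8.65
position: [0.4525, 0.3007, 0.23]
ee_rot: [0.697, 0.717, 0.0, -0.0]
force: [0.0, -0.2, -0.9]
finger_gap: 0.0903
grip_force: 0.0
```

```bash
python3 - <<'E'
from m import *
need((.455,.299),.072,91.5)
T=grab('top');S=grab('scene')
for n,f in(('T',T),('S',S)):
    for b in blobs(f,'red'):
        if 100<b[1][0]<500 and 90<b[1][1]<420: print(n,b[0],b[1],b[2],onz(f,*b[1],.12).round(4),onz(f,*b[1],.128).round(4))
cv2.imwrite('pics/p2.png',np.hstack([cv2.resize(T['color'][140:300,180:380],(400,320),interpolation=cv2.INTER_CUBIC),cv2.resize(S['color'][100:300,280:480],(320,320),interpolation=cv2.INTER_CUBIC)]))
E
```

```text
t 8.65 pos [0.4525 0.3007 0.23  ] a 91.61 zax [-0.     0.001 -1.   ] need [ -1.9   2.4 158. ] wz 0.1 F [ 0.  -0.2 -0.9] gap 0.09032406655485431 grip 0.0
T 317 [298.2 162.2] [281 157  36  11] [0.7043 0.0824 0.12  ] [0.7026 0.082  0.128 ]
T 1071 [299.3 195.8] [282 175  37  39] [0.6083 0.0818 0.12  ] [0.6072 0.0813 0.128 ]
T 155 [224.9 252. ] [220 244  12  17] [0.456  0.2953 0.12  ] [0.4557 0.2936 0.128 ]
S 152 [357.1 146.5] [351 140  13  14] [0.4546 0.2963 0.12  ] [0.4574 0.2901 0.128 ]
S 676 [371.8 235.2] [352 221  42  37] [0.6352 0.0347 0.12  ] [0.6369 0.03   0.128 ]
S 280 [404.1 253.4] [394 238  21  31] [0.7377 0.0254 0.12  ] [0.7388 0.0208 0.128 ]
```

View pics/p2.png

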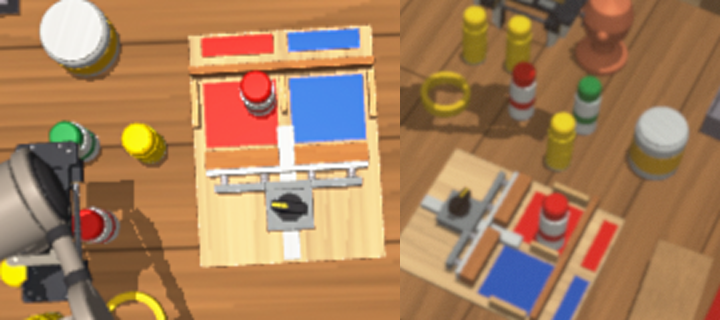

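Red1 stands in the red bay on the inner side, at about (257,88) in the left half. The gripper is above red2 at (95,225).

Emit:
{"api": "move_arm", "payload": {
  "moves": [
    {"tx": -2,"ty": 2.5,"tz": 0,"wx": 0,"wy": 0,"wz": 0,"claw": 90},
    {"tx": 0,"ty": 0,"tz": 40,"wx": 0,"wy": 0,"wz": 0,"claw": 90},
    {"tx": 0,"ty": 0,"tz": 40,"wx": 0,"wy": 0,"wz": 0,"claw": 90},
    {"tx": 0,"ty": 0,"tz": 40,"wx": 0,"wy": 0,"wz": 0,"claw": 90},
    {"tx": 0,"ty": 0,"tz": 27,"wx": 0,"wy": 0,"wz": 0,"claw": 90},
    {"tx": 0,"ty": 0,"tz": 10,"wx": 0,"wy": 0,"wz": 0,"claw": 90},
    {"tx": 0,"ty": 0,"tz": 0,"wx": 0,"wy": 0,"wz": 0,"claw": 44},
    {"tx": 0,"ty": 0,"tz": 0,"wx": 0,"wy": 0,"wz": 0,"claw": 44},
    {"tx": 0,"ty": 0,"tz": 0,"wx": 0,"wy": 0,"wz": 0,"claw": 44},
    {"tx": 0,"ty": 0,"tz": 0,"wx": 0,"wy": 0,"wz": 0,"claw": 44},
    {"tx": 0,"ty": 0,"tz": 0,"wx": 0,"wy": 0,"wz": 0,"claw": 44},
    {"tx": 0,"ty": 0,"tz": 0,"wx": 0,"wy": 0,"wz": 0,"claw": 44},
    {"tx": 0,"ty": 0,"tz": -20,"wx": 0,"wy": 0,"wz": 0,"claw": 44},
    {"tx": 0,"ty": 0,"tz": -40,"wx": 0,"wy": 0,"wz": 0,"claw": 44},
    {"tx": 0,"ty": 0,"tz": -40,"wx": 0,"wy": 0,"wz": 0,"claw": 44},
    {"tx": 0,"ty": 0,"tz": -40,"wx": 0,"wy": 0,"wz": 0,"claw": 44},
    {"tx": 0,"ty": 0,"tz": 0,"wx": 0,"wy": 0,"wz": 0,"claw": 44}
  ],
  "grip_force": 20
}}

```text
time_s: 10.88
position: [0.4587, 0.2971, 0.2155]
ee_rot: [0.699, 0.715, 0.003, 0.001]
force: [-0.8, 0.7, -2.3]
finger_gap: 0.0494
grip_force: 19.9
```

```bash
python3 -c "
from h import *
need((.639,.1147),.081,91.5)"
```

```text
t 10.875 pos [0.4587 0.2971 0.2155] a 91.35 zax [ 0.006  0.002 -1.   ] need [-186.9  175.2  135.1] wz -0.2 F [-0.8  0.7 -2.3] gap 0.04942119859733433 grip 19.91537243127823
```

Emit:
{"api": "move_arm", "payload": {
  "moves": [
    {"tx": -40,"ty": 0,"tz": 0,"wx": 0,"wy": 0,"wz": 0,"claw": 44},
    {"tx": -40,"ty": 10,"tz": 0,"wx": 0,"wy": 0,"wz": 0,"claw": 44},
    {"tx": -40,"ty": 25,"tz": 0,"wx": 0,"wy": 0,"wz": 0,"claw": 44},
    {"tx": -40,"ty": 40,"tz": 0,"wx": 0,"wy": 0,"wz": 0,"claw": 44},
    {"tx": -26,"ty": 50,"tz": 0,"wx": 0,"wy": 0,"wz": 0,"claw": 44},
    {"tx": 0,"ty": 50,"tz": 0,"wx": 0,"wy": 0,"wz": 0,"claw": 44},
    {"tx": 0,"ty": 0,"tz": 0,"wx": 0,"wy": 0,"wz": 0,"claw": 44},
    {"tx": 0,"ty": 0,"tz": 40,"wx": 0,"wy": 0,"wz": 0,"claw": 44},
    {"tx": 0,"ty": 0,"tz": 40,"wx": 0,"wy": 0,"wz": 0,"claw": 44},
    {"tx": 0,"ty": 0,"tz": 25,"wx": 0,"wy": 0,"wz": 0,"claw": 44},
    {"tx": 0,"ty": 0,"tz": 0,"wx": 0,"wy": 0,"wz": 0,"claw": 44}
  ]
}}

```text
time_s: 12.25
position: [0.6336, 0.1147, 0.1044]
ee_rot: [0.699, 0.716, -0.003, -0.002]
force: [-0.1, -0.5, -1.9]
finger_gap: 0.0494
grip_force: 19.9
```

```bash
python3 -c "
from h import *
need((.639,.1147),.081,91.5)"
```

```text
t 12.25 pos [0.6336 0.1147 0.1044] a 91.38 zax [-0.007 -0.001 -1.   ] need [-0.1  5.6 23.4] wz -0.1 F [-0.1 -0.5 -1.9] gap 0.049430903402582244 grip 19.91514891386032
```

Emit:
{"api": "move_arm", "payload": {
  "moves": [
    {"tx": 0,"ty": 4,"tz": 12,"wx": 0,"wy": 0,"wz": 0,"claw": 44},
    {"tx": 0,"ty": 0,"tz": 6,"wx": 0,"wy": 0,"wz": 0,"claw": 44},
    {"tx": 0,"ty": 0,"tz": 3,"wx": 0,"wy": 0,"wz": 0,"claw": 44},
    {"tx": 0,"ty": 0,"tz": 1,"wx": 0,"wy": 0,"wz": 0,"claw": 44},
    {"tx": 0,"ty": 0,"tz": 0,"wx": 0,"wy": 0,"wz": 0,"claw": 44}
  ]
}}

```text
time_s: 12.88
position: [0.6406, 0.1146, 0.086]
ee_rot: [0.699, 0.715, 0.0, 0.0]
force: [0.3, 0.0, -2.1]
finger_gap: 0.0494
grip_force: 19.9
```

Emit:
{"api": "move_arm", "payload": {
  "moves": [
    {"tx": 0,"ty": 0,"tz": 2,"wx": 0,"wy": 0,"wz": 0,"claw": 44},
    {"tx": 0,"ty": 0,"tz": 1,"wx": 0,"wy": 0,"wz": 0,"claw": 44},
    {"tx": 0,"ty": 0,"tz": 1,"wx": 0,"wy": 0,"wz": 0,"claw": 44},
    {"tx": 0,"ty": 0,"tz": 0,"wx": 0,"wy": 0,"wz": 0,"claw": 44}
  ]
}}

```text
time_s: 13.38
position: [0.6405, 0.1146, 0.0816]
ee_rot: [0.699, 0.715, -0.0, -0.0]
force: [0.3, 0.6, -1.3]
finger_gap: 0.0497
grip_force: 19.9
```

Emit:
{"api": "move_arm", "payload": {
  "moves": [
    {"tx": 0,"ty": 0,"tz": 0.5,"wx": 0,"wy": 0,"wz": 0,"claw": 75},
    {"tx": 0,"ty": 0,"tz": 0,"wx": 0,"wy": 0,"wz": 0,"claw": 75},
    {"tx": 0,"ty": 0,"tz": 0,"wx": 0,"wy": 0,"wz": 0,"claw": 75},
    {"tx": 0,"ty": 0,"tz": -20,"wx": 0,"wy": 0,"wz": 0,"claw": 75},
    {"tx": 0,"ty": 0,"tz": -43,"wx": 0,"wy": 0,"wz": 0,"claw": 75},
    {"tx": 0,"ty": 0,"tz": -43,"wx": 0,"wy": 0,"wz": 0,"claw": 75},
    {"tx": 0,"ty": 0,"tz": -43,"wx": 0,"wy": 0,"wz": 0,"claw": 75},
    {"tx": -41.6,"ty": -19,"tz": 0,"wx": 0,"wy": 0,"wz": 0,"claw": 90},
    {"tx": -41.6,"ty": -19,"tz": 0,"wx": 0,"wy": 0,"wz": 0,"claw": 90},
    {"tx": -41.6,"ty": -19,"tz": 0,"wx": 0,"wy": 0,"wz": 0,"claw": 90},
    {"tx": -41.6,"ty": -19,"tz": 0,"wx": 0,"wy": 0,"wz": 0,"claw": 90},
    {"tx": -41.6,"ty": -19,"tz": 0,"wx": 0,"wy": 0,"wz": 0,"claw": 90},
    {"tx": -41.6,"ty": -19,"tz": 0,"wx": 0,"wy": 0,"wz": 0,"claw": 90},
    {"tx": -41.6,"ty": -19,"tz": 0,"wx": 0,"wy": 0,"wz": 0,"claw": 90},
    {"tx": -41.6,"ty": -19,"tz": 0,"wx": 0,"wy": 0,"wz": 0,"claw": 90},
    {"tx": -41.6,"ty": -19,"tz": 0,"wx": 0,"wy": 0,"wz": 0,"claw": 90},
    {"tx": -41.6,"ty": -19,"tz": 0,"wx": 0,"wy": 0,"wz": 0,"claw": 90},
    {"tx": 0,"ty": 0,"tz": 0,"wx": 0,"wy": 0,"wz": 0,"claw": 90}
  ]
}}

```text
time_s: 15.62
position: [0.4591, -0.3083, 0.2303]
ee_rot: [0.7, 0.714, -0.0, 0.0]
force: [0.2, 0.5, 0.3]
finger_gap: 0.0902
grip_force: 0.0
```

```bash
python3 - <<'E'
from m import *
need((.460,-.3056),.072,91.5)
T=grab('top');S=grab('scene')
for n,f in(('T',T),('S',S)):
  for c in('red','blue'):
    for b in blobs(f,c):
        if 100<b[1][0]<500 and 90<b[1][1]<420: print(n,c,b[0],b[1],b[2],onz(f,*b[1],.12).round(4),onz(f,*b[1],.128).round(4))
cv2.imwrite('pics/p3.png',np.hstack([cv2.resize(T['color'][140:300,260:460],(400,320),interpolation=cv2.INTER_CUBIC),cv2.resize(S['color'][170:370,220:420],(320,320),interpolation=cv2.INTER_CUBIC)]))
E
```

```text
t 15.625 pos [ 0.4591 -0.3083  0.2303] a 91.1 zax [ 0.    -0.001 -1.   ] need [  2.9   0.9 158.3] wz -0.4 F [0.2 0.5 0.3] gap 0.09016675599979886 grip 0.0
T red 317 [298.2 162.2] [281 157  36  11] [0.7043 0.0824 0.12  ] [0.7026 0.082  0.128 ]
T red 833 [302.2 197.5] [283 175  36  39] [0.6032 0.0737 0.12  ] [0.6021 0.0733 0.128 ]
T red 202 [285.6 184.5] [278 177  16  16] [0.6417 0.1197 0.12  ] [0.6404 0.119  0.128 ]
T blue 295 [341.3 159.6] [324 155  36  10] [ 0.7077 -0.0398  0.12  ] [ 0.706  -0.0395  0.128 ]
T blue 1102 [343.4 193.5] [325 177  37  34] [ 0.6109 -0.0426  0.12  ] [ 0.6098 -0.0423  0.128 ]
T blue 156 [437.9 242.8] [431 236  16  15] [ 0.4642 -0.3018  0.12  ] [ 0.4639 -0.3     0.128 ]
S red 199 [385.7 212. ] [379 204  15  17] [0.6352 0.1225 0.12  ] [0.6369 0.1174 0.128 ]
S red 629 [370.5 235.2] [352 220  42  38] [0.6321 0.0329 0.12  ] [0.6338 0.0283 0.128 ]
S red 280 [404.1 253.5] [394 238  21  31] [0.7378 0.0252 0.12  ] [0.7389 0.0206 0.128 ]
S blue 975 [352.5 273.7] [331 255  44  39] [ 0.6441 -0.0972  0.12  ] [ 0.6457 -0.101   0.128 ]
S blue 258 [385.5 289.5] [375 274  21  32] [ 0.7411 -0.0967  0.12  ] [ 0.7422 -0.1006  0.128 ]
S blue 194 [250.8 305.9] [244 298  15  17] [ 0.4588 -0.307   0.12  ] [ 0.4615 -0.3097  0.128 ]
```

View pics/p3.png

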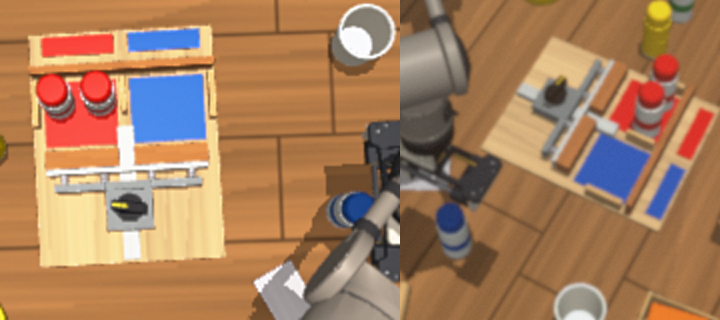

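Both reds stand side by side in the red bay, caps at (53,90) and (97,88) in the left half. The gripper is over blue at (350,210).

Emit:
{"api": "move_arm", "payload": {
  "moves": [
    {"tx": 2.5,"ty": 1,"tz": 0,"wx": 0,"wy": 0,"wz": 0,"claw": 90},
    {"tx": 0,"ty": 0,"tz": 40,"wx": 0,"wy": 0,"wz": 0,"claw": 90},
    {"tx": 0,"ty": 0,"tz": 40,"wx": 0,"wy": 0,"wz": 0,"claw": 90},
    {"tx": 0,"ty": 0,"tz": 40,"wx": 0,"wy": 0,"wz": 0,"claw": 90},
    {"tx": 0,"ty": 0,"tz": 27,"wx": 0,"wy": 0,"wz": 0,"claw": 90},
    {"tx": 0,"ty": 0,"tz": 10,"wx": 0,"wy": 0,"wz": 0,"claw": 90},
    {"tx": 0,"ty": 0,"tz": 0,"wx": 0,"wy": 0,"wz": 0,"claw": 44},
    {"tx": 0,"ty": 0,"tz": 0,"wx": 0,"wy": 0,"wz": 0,"claw": 44},
    {"tx": 0,"ty": 0,"tz": 0,"wx": 0,"wy": 0,"wz": 0,"claw": 44},
    {"tx": 0,"ty": 0,"tz": 0,"wx": 0,"wy": 0,"wz": 0,"claw": 44},
    {"tx": 0,"ty": 0,"tz": 0,"wx": 0,"wy": 0,"wz": 0,"claw": 44},
    {"tx": 0,"ty": 0,"tz": 0,"wx": 0,"wy": 0,"wz": 0,"claw": 44},
    {"tx": 0,"ty": 0,"tz": -20,"wx": 0,"wy": 0,"wz": 0,"claw": 44},
    {"tx": 0,"ty": 0,"tz": -40,"wx": 0,"wy": 0,"wz": 0,"claw": 44},
    {"tx": 0,"ty": 0,"tz": -40,"wx": 0,"wy": 0,"wz": 0,"claw": 44},
    {"tx": 0,"ty": 0,"tz": 0,"wx": 0,"wy": 0,"wz": 0,"claw": 44}
  ],
  "grip_force": 20
}}

```text
time_s: 17.73
position: [0.4626, -0.3043, 0.176]
ee_rot: [0.699, 0.715, 0.0, 0.003]
force: [0.4, -0.1, -1.7]
finger_gap: 0.0496
grip_force: 19.9
```

```bash
python3 -c "
from h import *
need((.643,-.068),.081,91.5)"
```

```text
t 17.725 pos [ 0.4626 -0.3043  0.176 ] a 91.34 zax [ 0.005 -0.004 -1.   ] need [232.4 185.4  94.9] wz -0.2 F [ 0.4 -0.1 -1.7] gap 0.04955769148389477 grip 19.939984381198883
```

Emit:
{"api": "move_arm", "payload": {
  "moves": [
    {"tx": 33,"ty": 26,"tz": 0,"wx": 0,"wy": 0,"wz": 0,"claw": 44},
    {"tx": 33,"ty": 26,"tz": 0,"wx": 0,"wy": 0,"wz": 0,"claw": 44},
    {"tx": 33,"ty": 26,"tz": 0,"wx": 0,"wy": 0,"wz": 0,"claw": 44},
    {"tx": 33,"ty": 26,"tz": 0,"wx": 0,"wy": 0,"wz": 0,"claw": 44},
    {"tx": 33,"ty": 26,"tz": 0,"wx": 0,"wy": 0,"wz": 0,"claw": 44},
    {"tx": 33,"ty": 26,"tz": 0,"wx": 0,"wy": 0,"wz": 0,"claw": 44},
    {"tx": 33,"ty": 26,"tz": 0,"wx": 0,"wy": 0,"wz": 0,"claw": 44},
    {"tx": 0,"ty": 0,"tz": 0,"wx": 0,"wy": 0,"wz": 0,"claw": 44},
    {"tx": 0,"ty": 0,"tz": 40,"wx": 0,"wy": 0,"wz": 0,"claw": 44},
    {"tx": 0,"ty": 0,"tz": 30,"wx": 0,"wy": 0,"wz": 0,"claw": 44},
    {"tx": 0,"ty": 0,"tz": 0,"wx": 0,"wy": 0,"wz": 0,"claw": 44},
    {"tx": 0,"ty": 0,"tz": 0,"wx": 0,"wy": 0,"wz": 0,"claw": 44}
  ]
}}

```text
time_s: 19.23
position: [0.6381, -0.0686, 0.1039]
ee_rot: [0.699, 0.715, 0.0, 0.0]
force: [0.5, -0.1, -1.3]
finger_gap: 0.0496
grip_force: 19.9
```

```bash
python3 -c "
from h import *
need((.643,-.068),.081,91.5)"
```

```text
t 19.225 pos [ 0.6381 -0.0686  0.1039] a 91.31 zax [ 0.001 -0.    -1.   ] need [ 0.5  4.9 22.9] wz -0.2 F [ 0.5 -0.1 -1.3] gap 0.0495777948445833 grip 19.94032859802246
```

Emit:
{"api": "move_arm", "payload": {
  "moves": [
    {"tx": 0,"ty": 4,"tz": 12,"wx": 0,"wy": 0,"wz": 0,"claw": 44},
    {"tx": 0,"ty": 0,"tz": 6,"wx": 0,"wy": 0,"wz": 0,"claw": 44},
    {"tx": 0,"ty": 0,"tz": 2,"wx": 0,"wy": 0,"wz": 0,"claw": 44},
    {"tx": 0,"ty": 0,"tz": 1,"wx": 0,"wy": 0,"wz": 0,"claw": 44},
    {"tx": 0,"ty": 0,"tz": 0,"wx": 0,"wy": 0,"wz": 0,"claw": 44},
    {"tx": 0,"ty": 0,"tz": 0,"wx": 0,"wy": 0,"wz": 0,"claw": 44}
  ]
}}

```text
time_s: 19.98
position: [0.6419, -0.0679, 0.0825]
ee_rot: [0.699, 0.715, 0.0, 0.0]
force: [0.6, -0.2, -0.9]
finger_gap: 0.0496
grip_force: 19.9
```

Emit:
{"api": "move_arm", "payload": {
  "moves": [
    {"tx": 0,"ty": 0,"tz": 1,"wx": 0,"wy": 0,"wz": 0,"claw": 44},
    {"tx": 0,"ty": 0,"tz": 0,"wx": 0,"wy": 0,"wz": 0,"claw": 75},
    {"tx": 0,"ty": 0,"tz": 0,"wx": 0,"wy": 0,"wz": 0,"claw": 75},
    {"tx": 0,"ty": 0,"tz": 0,"wx": 0,"wy": 0,"wz": 0,"claw": 75},
    {"tx": 0,"ty": 0,"tz": -20,"wx": 0,"wy": 0,"wz": 0,"claw": 75},
    {"tx": 0,"ty": 0,"tz": -40,"wx": 0,"wy": 0,"wz": 0,"claw": 75},
    {"tx": 0,"ty": 0,"tz": -40,"wx": 0,"wy": 0,"wz": 0,"claw": 75},
    {"tx": 0,"ty": 0,"tz": -40,"wx": 0,"wy": 0,"wz": 0,"claw": 75},
    {"tx": -30,"ty": -36,"tz": 0,"wx": 0,"wy": 0,"wz": 0,"claw": 50},
    {"tx": -30,"ty": -36,"tz": 0,"wx": 0,"wy": 0,"wz": 0,"claw": 50},
    {"tx": -30,"ty": -36,"tz": 0,"wx": 0,"wy": 0,"wz": 0,"claw": 50},
    {"tx": -30,"ty": -36,"tz": 0,"wx": 0,"wy": 0,"wz": 0,"claw": 50},
    {"tx": -30,"ty": -36,"tz": 0,"wx": 0,"wy": 0,"wz": 0,"claw": 50},
    {"tx": 0,"ty": 0,"tz": 0,"wx": 0,"wy": 0,"wz": 0,"claw": 50}
  ]
}}

```text
time_s: 21.72
position: [0.4636, -0.2238, 0.2216]
ee_rot: [0.7, 0.714, -0.0, 0.0]
force: [0.4, 0.2, -0.1]
finger_gap: 0.0503
grip_force: 0.0
```

```bash
python3 - <<'E'
from m import *
T=grab('top');S=grab('scene')
for n,f,w in(('T',T,(295,345,225,260)),('S',S,(285,345,205,255))):
    x0,x1,y0,y1=w
    c=f['color'][y0:y1,x0:x1];h=cv2.cvtColor(c,cv2.COLOR_BGR2HSV)
    m=(h[...,2]<60)|((h[...,1]>150)&(h[...,0]>18)&(h[...,0]<35)&(h[...,2]>80))
    k,l,st,ct=cv2.connectedComponentsWithStats(m.astype(np.uint8));i=1+st[1:,4].argmax()
    print(n,st[i],ct[i]+[x0,y0],onz(f,*(ct[i]+[x0,y0]),.075).round(4),onz(f,*(ct[i]+[x0,y0]),.082).round(4))
need((.473,.0153),.062,91.5)
cv2.imwrite('pics/p4.png',np.hstack([cv2.resize(T['color'][140:290,260:400],(448,480),interpolation=cv2.INTER_CUBIC),cv2.resize(S['color'][190:310,270:350],(320,480),interpolation=cv2.INTER_CUBIC)]))
E
```

```text
T [21 14 17  8 79] [324.40506329 243.03797468] [0.475  0.0153 0.075 ] [0.4747 0.0152 0.082 ]
S [ 26  13  12  17 111] [316.85585586 227.45045045] [0.4761 0.0077 0.075 ] [0.4783 0.0039 0.082 ]
t 21.825 pos [ 0.4656 -0.2222  0.2215] a 91.27 zax [ 0.001 -0.    -1.   ] need [237.3  12.6 159.5] wz -0.2 F [-0.1  0.5  0.7] gap 0.05035637835133172 grip 0.0
```

View pics/p4.png

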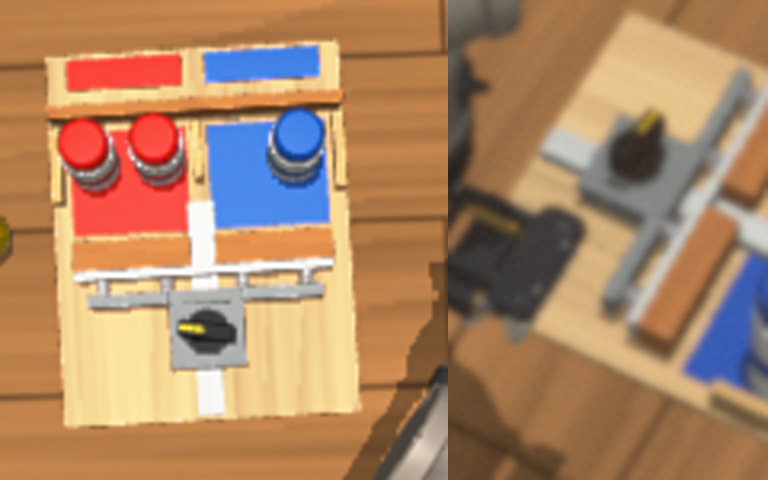

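All three cans stand in the right bays: reds at (83,140) and (155,135), blue at (297,130) near the outer side. The knob is at (207,330), turned a few degrees clockwise. Next I grip the knob.

Emit:
{"api": "move_arm", "payload": {
  "moves": [
    {"tx": 40,"ty": 2,"tz": 0,"wx": 0,"wy": 0,"wz": 0,"claw": 50},
    {"tx": 40,"ty": 2,"tz": 0,"wx": 0,"wy": 0,"wz": 0,"claw": 50},
    {"tx": 40,"ty": 2,"tz": 0,"wx": 0,"wy": 0,"wz": 0,"claw": 50},
    {"tx": 40,"ty": 2,"tz": 0,"wx": 0,"wy": 0,"wz": 0,"claw": 50},
    {"tx": 40,"ty": 2,"tz": 0,"wx": 0,"wy": 0,"wz": 0,"claw": 50},
    {"tx": 37,"ty": 2,"tz": 0,"wx": 0,"wy": 0,"wz": 0,"claw": 50},
    {"tx": 0,"ty": 0,"tz": 0,"wx": 0,"wy": 0,"wz": 5,"claw": 50},
    {"tx": 0,"ty": 0,"tz": 40,"wx": 0,"wy": 0,"wz": 0,"claw": 50},
    {"tx": 0,"ty": 0,"tz": 40,"wx": 0,"wy": 0,"wz": 0,"claw": 50},
    {"tx": 0,"ty": 0,"tz": 30,"wx": 0,"wy": 0,"wz": 0,"claw": 50},
    {"tx": 0,"ty": 0,"tz": 0,"wx": 0,"wy": 0,"wz": 0,"claw": 50}
  ]
}}

```text
time_s: 23.2
position: [0.4708, 0.0164, 0.1095]
ee_rot: [0.729, 0.685, -0.001, -0.002]
force: [0.2, 0.1, 0.1]
finger_gap: 0.0503
grip_force: 0.0
```

```bash
python3 -c "
from h import *
need((.4735,.0153),.065,86)"
```

```text
t 23.2 pos [0.4708 0.0164 0.1095] a 86.44 zax [-0.005  0.001 -1.   ] need [-0.9  3.  44.5] wz 0.4 F [0.2 0.1 0.1] gap 0.050299278497362786 grip 0.0
```

Emit:
{"api": "move_arm", "payload": {
  "moves": [
    {"tx": -1,"ty": 1,"tz": 25,"wx": 0,"wy": 0,"wz": 0,"claw": 50},
    {"tx": 0,"ty": 0,"tz": 10,"wx": 0,"wy": 0,"wz": 0,"claw": 50},
    {"tx": 0,"ty": 0,"tz": 8,"wx": 0,"wy": 0,"wz": 0,"claw": 50},
    {"tx": 0,"ty": 0,"tz": 0,"wx": 0,"wy": 0,"wz": 0,"claw": 50},
    {"tx": 0,"ty": 0,"tz": 0,"wx": 0,"wy": 0,"wz": 0,"claw": 50}
  ]
}}

```text
time_s: 23.82
position: [0.4732, 0.0141, 0.0688]
ee_rot: [0.729, 0.684, 0.0, 0.0]
force: [0.7, -0.1, -0.1]
finger_gap: 0.05
grip_force: 0.0
```

Emit:
{"api": "move_arm", "payload": {
  "moves": [
    {"tx": 1,"ty": 0,"tz": 4,"wx": 0,"wy": 0,"wz": 0,"claw": 50},
    {"tx": 0,"ty": 0,"tz": 0,"wx": 0,"wy": 0,"wz": 0,"claw": 10},
    {"tx": 0,"ty": 0,"tz": 0,"wx": 0,"wy": 0,"wz": 0,"claw": 10},
    {"tx": 0,"ty": 0,"tz": 0,"wx": 0,"wy": 0,"wz": 0,"claw": 10},
    {"tx": 0,"ty": 0,"tz": 0,"wx": 0,"wy": 0,"wz": 0,"claw": 10},
    {"tx": 0,"ty": 0,"tz": 0,"wx": 0,"wy": 0,"wz": 0,"claw": 10},
    {"tx": 0,"ty": 0,"tz": 0,"wx": 0,"wy": 0,"wz": 0,"claw": 10}
  ],
  "grip_force": 30
}}

```text
time_s: 24.7
position: [0.4729, 0.015, 0.0642]
ee_rot: [0.729, 0.684, 0.0, 0.0]
force: [0.1, -0.7, 0.5]
finger_gap: 0.0162
grip_force: 28.9
```

```bash
python3 -c "
from h import *
need((.4735,.0153),.065,91.5)
print(monitor.read_state()['wrist_torque'])"
```

```text
t 24.7 pos [0.4729 0.015  0.0642] a 86.34 zax [ 0. -0. -1.] need [ 0.3  0.6 -0.8] wz -5.2 F [ 0.1 -0.7  0.5] gap 0.016174402814012497 grip 28.86496603488922
[-0.07501093 -0.14150128 -0.07138832]
```

Emit:
{"api": "move_arm", "payload": {
  "moves": [
    {"tx": 0,"ty": 0,"tz": 0,"wx": 0,"wy": 0,"wz": 7,"claw": 10},
    {"tx": 0,"ty": 0,"tz": 0,"wx": 0,"wy": 0,"wz": 7,"claw": 10},
    {"tx": 0,"ty": 0,"tz": 0,"wx": 0,"wy": 0,"wz": 7,"claw": 10},
    {"tx": 0,"ty": 0,"tz": 0,"wx": 0,"wy": 0,"wz": 7,"claw": 10},
    {"tx": 0,"ty": 0,"tz": 0,"wx": 0,"wy": 0,"wz": 7,"claw": 10},
    {"tx": 0,"ty": 0,"tz": 0,"wx": 0,"wy": 0,"wz": 7,"claw": 10},
    {"tx": 0,"ty": 0,"tz": 0,"wx": 0,"wy": 0,"wz": 0,"claw": 10},
    {"tx": 0,"ty": 0,"tz": 0,"wx": 0,"wy": 0,"wz": 0,"claw": 10}
  ]
}}

```text
time_s: 25.7
position: [0.4723, 0.0159, 0.0642]
ee_rot: [0.926, 0.378, -0.0, -0.001]
force: [-1.2, 5.9, 2.7]
finger_gap: 0.0156
grip_force: 29.7
```

```bash
python3 -c "
from h import *
th=np.radians(1.59);need((.473+.055*np.cos(th),.015+.055*np.sin(th)),.064,91.5)
print(monitor.read_state()['wrist_torque'])"
```

```text
t 25.7 pos [0.4723 0.0159 0.0642] a 44.39 zax [-0.001  0.001 -1.   ] need [40.2 38.5  0.2] wz -47.1 F [-1.2  5.9  2.7] gap 0.015615263558977539 grip 29.741517305374146
[ 0.94422109  0.16177793 -0.11873532]
```

Emit:
{"api": "move_arm", "payload": {
  "moves": [
    {"tx": 0.7,"ty": -0.7,"tz": 0,"wx": 0,"wy": 0,"wz": 0,"claw": 10},
    {"tx": 7.34,"ty": 6.79,"tz": 0,"wx": 0,"wy": 0,"wz": 0,"claw": 10},
    {"tx": 7.34,"ty": 6.79,"tz": 0,"wx": 0,"wy": 0,"wz": 0,"claw": 10},
    {"tx": 7.34,"ty": 6.79,"tz": 0,"wx": 0,"wy": 0,"wz": 0,"claw": 10},
    {"tx": 7.34,"ty": 6.79,"tz": 0,"wx": 0,"wy": 0,"wz": 0,"claw": 10},
    {"tx": 5.14,"ty": 4.75,"tz": 0,"wx": 0,"wy": 0,"wz": 0,"claw": 10},
    {"tx": 0,"ty": 0,"tz": 0,"wx": 0,"wy": 0,"wz": 0,"claw": 10},
    {"tx": 0,"ty": 0,"tz": 0,"wx": 0,"wy": 0,"wz": 0,"claw": 10}
  ]
}}

```text
time_s: 26.7
position: [0.5201, 0.0173, 0.0642]
ee_rot: [0.926, 0.377, 0.0, 0.0]
force: [0.5, 0.3, 2.0]
finger_gap: 0.0156
grip_force: 29.7
```

```bash
python3 -c "
from h import *
need((.473,.015),.064,91.5)"
```

```text
t 26.7 pos [0.5201 0.0173 0.0642] a 44.34 zax [ 0.001 -0.    -1.   ] need [-35.3 -31.3   0.2] wz -47.2 F [0.5 0.3 2. ] gap 0.015594703230906524 grip 29.73874121904373
```

Emit:
{"api": "move_arm", "payload": {
  "moves": [
    {"tx": 2.94,"ty": 2.72,"tz": 0,"wx": 0,"wy": 0,"wz": 0,"claw": 10},
    {"tx": 2.94,"ty": 2.72,"tz": 0,"wx": 0,"wy": 0,"wz": 0,"claw": 10},
    {"tx": 2.94,"ty": 2.72,"tz": 0,"wx": 0,"wy": 0,"wz": 0,"claw": 10},
    {"tx": 0,"ty": 0,"tz": 0,"wx": 0,"wy": 0,"wz": 0,"claw": 10}
  ]
}}

```text
time_s: 27.2
position: [0.5317, 0.0176, 0.0642]
ee_rot: [0.926, 0.377, -0.0, -0.0]
force: [-2.2, 1.0, 4.6]
finger_gap: 0.016
grip_force: 29.7
```

Emit:
{"api": "move_arm", "payload": {
  "moves": [
    {"tx": 1.47,"ty": 1.36,"tz": 0,"wx": 0,"wy": 0,"wz": 0,"claw": 10},
    {"tx": 1.47,"ty": 1.36,"tz": 0,"wx": 0,"wy": 0,"wz": 0,"claw": 10},
    {"tx": 0,"ty": 0,"tz": 0,"wx": 0,"wy": 0,"wz": 0,"claw": 10}
  ]
}}

```text
time_s: 27.58
position: [0.5353, 0.0177, 0.0642]
ee_rot: [0.926, 0.377, -0.001, -0.0]
force: [-4.6, -0.7, 6.4]
finger_gap: 0.0157
grip_force: 29.7
```

Emit:
{"api": "move_arm", "payload": {
  "moves": [
    {"tx": 1.47,"ty": 1.36,"tz": 0,"wx": 0,"wy": 0,"wz": 0,"claw": 10},
    {"tx": 1.47,"ty": 1.36,"tz": 0,"wx": 0,"wy": 0,"wz": 0,"claw": 10},
    {"tx": 0,"ty": 0,"tz": 0,"wx": 0,"wy": 0,"wz": 0,"claw": 10}
  ]
}}

```text
time_s: 27.95
position: [0.5394, 0.0178, 0.0642]
ee_rot: [0.926, 0.377, -0.001, -0.0]
force: [-3.2, -0.3, 5.8]
finger_gap: 0.0157
grip_force: 29.7
```

Emit:
{"api": "move_arm", "payload": {
  "moves": [
    {"tx": 1.47,"ty": 1.36,"tz": 0,"wx": 0,"wy": 0,"wz": 0,"claw": 10},
    {"tx": 1.47,"ty": 1.36,"tz": 0,"wx": 0,"wy": 0,"wz": 0,"claw": 10},
    {"tx": 0,"ty": 0,"tz": 0,"wx": 0,"wy": 0,"wz": 0,"claw": 10}
  ]
}}

```text
time_s: 28.32
position: [0.5424, 0.0179, 0.0642]
ee_rot: [0.926, 0.377, -0.002, -0.001]
force: [-6.0, -1.2, 7.8]
finger_gap: 0.0159
grip_force: 29.7
```

Emit:
{"api": "move_arm", "payload": {
  "moves": [
    {"tx": 0.73,"ty": 0.68,"tz": 0,"wx": 0,"wy": 0,"wz": 0,"claw": 10},
    {"tx": 0.73,"ty": 0.68,"tz": 0,"wx": 0,"wy": 0,"wz": 0,"claw": 10},
    {"tx": 0,"ty": 0,"tz": 0,"wx": 0,"wy": 0,"wz": 0,"claw": 10}
  ]
}}

```text
time_s: 28.7
position: [0.5436, 0.018, 0.0642]
ee_rot: [0.926, 0.378, -0.002, -0.001]
force: [-8.9, -0.3, 9.6]
finger_gap: 0.0155
grip_force: 29.7
```

```bash
python3 - <<'E'
from m import *
T=grab('top');S=grab('scene')
cv2.imwrite('pics/p5.png',np.hstack([cv2.resize(T['color'][140:290,260:400],(448,480),interpolation=cv2.INTER_CUBIC),cv2.resize(S['color'][190:310,310:400],(352,480),interpolation=cv2.INTER_CUBIC)]))
need((.473,.015),.064,91.5)
E
```

```text
t 28.8 pos [0.5436 0.018  0.0642] a 44.36 zax [-0.005 -0.    -1.   ] need [-52.5 -47.2   0.6] wz -47.1 F [-9.5 -0.3 10.8] gap 0.01548565950551434 grip 29.741501212120056
```

View pics/p5.png

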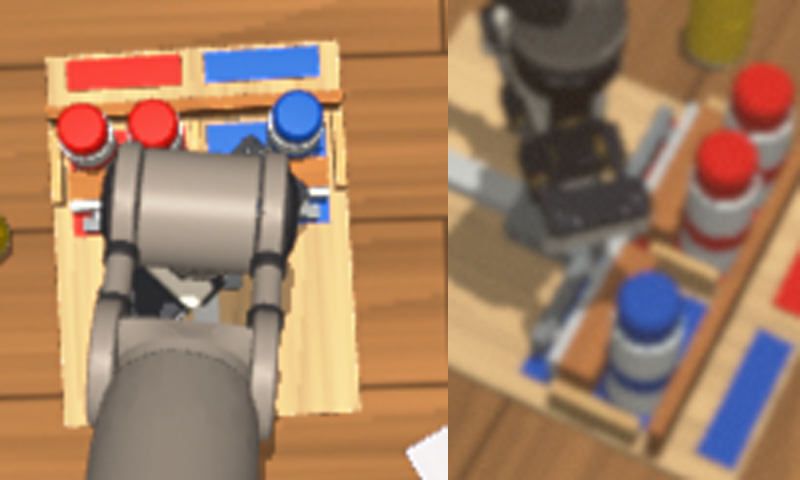

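Both reds and the blue are up near the fence. The pads touch the cans, and the gripper body is clear of the blue can.

```bash
python3 - <<'E'
from m import *
T=grab('top');S=grab('scene')
th=np.radians(1.59);R=np.array([[np.cos(th),-np.sin(th)],[np.sin(th),np.cos(th)]]);o=np.array([.5835,.0183])
for n,f,box in(('T',T,(270,150,375,200)),('S',S,(340,190,420,300))):
  for c in('red','blue'):
    for b in blobs(f,c):
      if box[0]<b[1][0]<box[2] and box[1]<b[1][1]<box[3]:
        print(n,c,b[0],b[1],b[2],((onz(f,*b[1],.126)[:2]-o)@R*1000).round(1))
# fence line: front top edge, dark-orange profile along rack x at several y
H=cv2.cvtColor(T['color'],cv2.COLOR_BGR2HSV)
for y in(.066,-.02,-.045):
    print(y,[(x,*H[tuple(np.int32(np.round(proj(T,[*(R@[x/1000,y]+o),.05])[0]))[::-1])]) for x in range(84,136,5)])
need((.473,.015),.064)
E
```

```text
T red 317 [298.2 162.2] [281 157  36  11] [121.2  60.4]
T red 205 [306.7 178.4] [296 171  20  15] [73.7 39. ]
T red 194 [285.2 179.8] [278 172  15  16] [73.4 99.7]
T blue 295 [341.3 159.6] [324 155  36  10] [121.3 -61.3]
T blue 185 [352.6 175.9] [345 169  16  15] [ 73.1 -90.2]
T blue 117 [332.4 182.1] [325 179  19   9] [ 58.9 -32.5]
S red 408 [385.3 222.1] [374 206  24  33] [68.7 67.5]
S red 278 [404.2 253.3] [394 238  22  31] [155.2  -0.2]
S blue 201 [362.4 266.1] [354 259  21  15] [ 71.9 -87.4]
S blue 257 [385.5 289.5] [375 274  21  32] [ 155.1 -122.2]
0.066 [(84, np.uint8(8), np.uint8(118), np.uint8(226)), (89, np.uint8(16), np.uint8(120), np.uint8(185)), (94, np.uint8(15), np.uint8(138), np.uint8(96)), (99, np.uint8(14), np.uint8(167), np.uint8(226)), (104, np.uint8(13), np.uint8(169), np.uint8(228)), (109, np.uint8(15), np.uint8(160), np.uint8(235)), (114, np.uint8(22), np.uint8(98), np.uint8(248)), (119, np.uint8(22), np.uint8(99), np.uint8(247)), (124, np.uint8(8), np.uint8(157), np.uint8(216)), (129, np.uint8(1), np.uint8(192), np.uint8(251)), (134, np.uint8(2), np.uint8(193)
[... 618 characters left out ...]
(51), np.uint8(206)), (89, np.uint8(16), np.uint8(116), np.uint8(185)), (94, np.uint8(13), np.uint8(170), np.uint8(81)), (99, np.uint8(13), np.uint8(170), np.uint8(144)), (104, np.uint8(13), np.uint8(168), np.uint8(232)), (109, np.uint8(15), np.uint8(128), np.uint8(224)), (114, np.uint8(19), np.uint8(105), np.uint8(240)), (119, np.uint8(19), np.uint8(111), np.uint8(246)), (124, np.uint8(111), np.uint8(155), np.uint8(227)), (129, np.uint8(108), np.uint8(180), np.uint8(234)), (134, np.uint8(108), np.uint8(179), np.uint8(232))]
t 28.9 pos [0.5436 0.018  0.0642] a 44.36 zax [-0.005 -0.    -1.   ] need [-52.5 -47.2   0.5] wz None F [-9.7 -1.1 10.4] gap 0.016235424265635956 grip 29.741517305374146
```

Emit:
{"api": "move_arm", "payload": {
  "moves": [
    {"tx": 0.35,"ty": 0.35,"tz": 0,"wx": 0,"wy": 0,"wz": 0,"claw": 10},
    {"tx": 0,"ty": 0,"tz": 0,"wx": 0,"wy": 0,"wz": 0,"claw": 10},
    {"tx": 0,"ty": 0,"tz": 0,"wx": 0,"wy": 0,"wz": 0,"claw": 10}
  ]
}}

```text
time_s: 29.28
position: [0.5438, 0.018, 0.0642]
ee_rot: [0.926, 0.378, -0.003, -0.001]
force: [-10.9, -0.5, 10.1]
finger_gap: 0.0157
grip_force: 29.7
```

Emit:
{"api": "move_arm", "payload": {
  "moves": [
    {"tx": 0,"ty": 0,"tz": 0,"wx": 0,"wy": 0,"wz": 5,"claw": 10},
    {"tx": 0,"ty": 0,"tz": 0,"wx": 0,"wy": 0,"wz": 5,"claw": 10},
    {"tx": 0,"ty": 0,"tz": 0,"wx": 0,"wy": 0,"wz": 0,"claw": 10}
  ],
  "grip_force": 40
}}

```text
time_s: 29.65
position: [0.5435, 0.0184, 0.0642]
ee_rot: [0.956, 0.295, -0.003, -0.001]
force: [-11.1, 0.4, 11.3]
finger_gap: 0.0158
grip_force: 39.7
```

```bash
python3 -c "
from h import *
need((.5436,.018),.064,8)
print(monitor.read_state()['wrist_torque'])"
```

```text
t 29.65 pos [0.5435 0.0184 0.0642] a 34.31 zax [-0.006  0.    -1.   ] need [-0.2  0.4  0.2] wz 26.3 F [-11.1   0.4  11.3] gap 0.015825914688705943 grip 39.72131431102753
[ 0.17475177  1.74001071 -0.14329012]
```

Force is holding at about 10–11 N, so I finish the turn.

Emit:
{"api": "move_arm", "payload": {
  "moves": [
    {"tx": 0,"ty": 0,"tz": 0,"wx": 0,"wy": 0,"wz": 5,"claw": 10},
    {"tx": 0,"ty": 0,"tz": 0,"wx": 0,"wy": 0,"wz": 5,"claw": 10},
    {"tx": 0,"ty": 0,"tz": 0,"wx": 0,"wy": 0,"wz": 5,"claw": 10},
    {"tx": 0,"ty": 0,"tz": 0,"wx": 0,"wy": 0,"wz": 5,"claw": 10},
    {"tx": 0,"ty": 0,"tz": 0,"wx": 0,"wy": 0,"wz": 0,"claw": 10}
  ]
}}

```text
time_s: 30.28
position: [0.5431, 0.0193, 0.0642]
ee_rot: [0.992, 0.125, -0.003, -0.001]
force: [-11.9, 4.8, 13.1]
finger_gap: 0.0155
grip_force: 39.7
```

Emit:
{"api": "move_arm", "payload": {
  "moves": [
    {"tx": 0,"ty": 0,"tz": 0,"wx": 0,"wy": 0,"wz": 4,"claw": 10},
    {"tx": 0,"ty": 0,"tz": 0,"wx": 0,"wy": 0,"wz": 3,"claw": 10},
    {"tx": 0,"ty": 0,"tz": 0,"wx": 0,"wy": 0,"wz": 0,"claw": 10},
    {"tx": 0,"ty": 0,"tz": 0,"wx": 0,"wy": 0,"wz": 0,"claw": 10}
  ]
}}

```text
time_s: 30.78
position: [0.543, 0.0197, 0.0642]
ee_rot: [0.998, 0.064, -0.003, -0.001]
force: [-12.1, 6.5, 13.4]
finger_gap: 0.0156
grip_force: 39.7
```

```bash
python3 -c "
from h import *
need((.5436,.018),.064,8)
print(monitor.read_state()['wrist_torque'])"
```

```text
t 30.775 pos [0.543  0.0197 0.0642] a 7.36 zax [-0.007  0.002 -1.   ] need [0.3 1.7 0.2] wz -0.6 F [-12.1   6.5  13.4] gap 0.015613636952952299 grip 39.720618724823
[1.20482823 1.98235279 0.01573234]
```

Emit:
{"api": "move_arm", "payload": {
  "moves": [
    {"tx": 0,"ty": 0,"tz": 0,"wx": 0,"wy": 0,"wz": 3,"claw": 10},
    {"tx": 0,"ty": 0,"tz": 0,"wx": 0,"wy": 0,"wz": 0,"claw": 10},
    {"tx": 0,"ty": 0,"tz": 0,"wx": 0,"wy": 0,"wz": 0,"claw": 10},
    {"tx": 0,"ty": 0,"tz": 0,"wx": 0,"wy": 0,"wz": 0,"claw": 40},
    {"tx": 0,"ty": 0,"tz": 0,"wx": 0,"wy": 0,"wz": 0,"claw": 40},
    {"tx": 0,"ty": 0,"tz": 0,"wx": 0,"wy": 0,"wz": 0,"claw": 40},
    {"tx": 0,"ty": 0,"tz": -10,"wx": 0,"wy": 0,"wz": 0,"claw": 40},
    {"tx": 0,"ty": 0,"tz": -30,"wx": 0,"wy": 0,"wz": 0,"claw": 40},
    {"tx": 0,"ty": 0,"tz": -50,"wx": 0,"wy": 0,"wz": 0,"claw": 40},
    {"tx": 0,"ty": 0,"tz": -50,"wx": 0,"wy": 0,"wz": 0,"claw": 40},
    {"tx": 0,"ty": 50,"tz": 0,"wx": 0,"wy": 0,"wz": 0,"claw": 40},
    {"tx": -20,"ty": 50,"tz": 0,"wx": 0,"wy": 0,"wz": 0,"claw": 40},
    {"tx": -20,"ty": 50,"tz": 0,"wx": 0,"wy": 0,"wz": 0,"claw": 40},
    {"tx": -20,"ty": 50,"tz": 0,"wx": 0,"wy": 0,"wz": 0,"claw": 40},
    {"tx": -20,"ty": 50,"tz": 0,"wx": 0,"wy": 0,"wz": 0,"claw": 40},
    {"tx": 0,"ty": 0,"tz": 0,"wx": 0,"wy": 0,"wz": 0,"claw": 40}
  ]
}}

```text
time_s: 32.78
position: [0.4844, -0.2407, 0.2048]
ee_rot: [0.999, 0.035, 0.0, 0.001]
force: [0.9, -0.1, 1.4]
finger_gap: 0.0403
grip_force: 0.0
```

```bash
python3 - <<'E'
from m import *
T=grab('top');S=grab('scene')
th=np.radians(1.59);R=np.array([[np.cos(th),-np.sin(th)],[np.sin(th),np.cos(th)]]);o=np.array([.5835,.0183])
for c in('red','blue'):
    for b in blobs(T,c):
      if 270<b[1][0]<375 and 165<b[1][1]<190: print(c,b[0],b[1],((onz(T,*b[1],.126)[:2]-o)@R*1000).round(1))
cv2.imwrite('pics/p6.png',np.hstack([cv2.resize(T['color'][150:240,265:385],(640,480),interpolation=cv2.INTER_CUBIC)]))
cv2.imwrite('pics/p6s.png',cv2.resize(S['color'][180:320,280:420],(560,560),interpolation=cv2.INTER_CUBIC))
need((.473,.015),.064)
E
```

```text
red 255 [305.6 180.2] [68.8 42.4]
red 194 [285.2 179.8] [73.4 99.7]
blue 187 [352.5 175.9] [ 73.1 -89.9]
blue 192 [333.8 183.9] [ 53.6 -36.2]
t 32.875 pos [ 0.4853 -0.2375  0.2046] a 4.25 zax [ 0.  0. -1.] need [   6.3 -252.7  140.6] wz None F [ 0.5  0.4 -0.5] gap 0.03984653183246903 grip 0.0
```

View pics/p6.png

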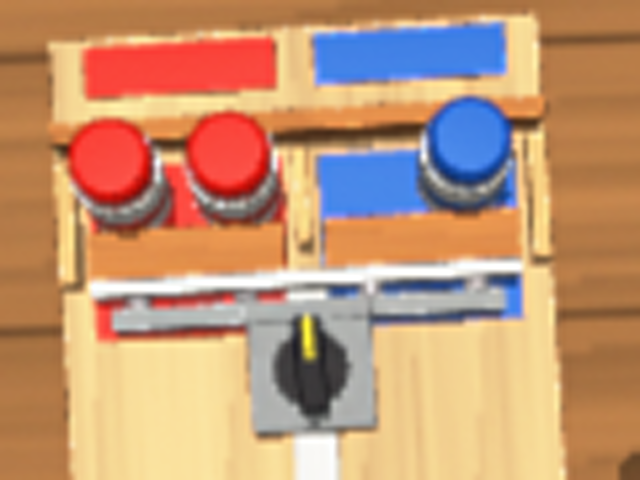

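View pics/p6s.png

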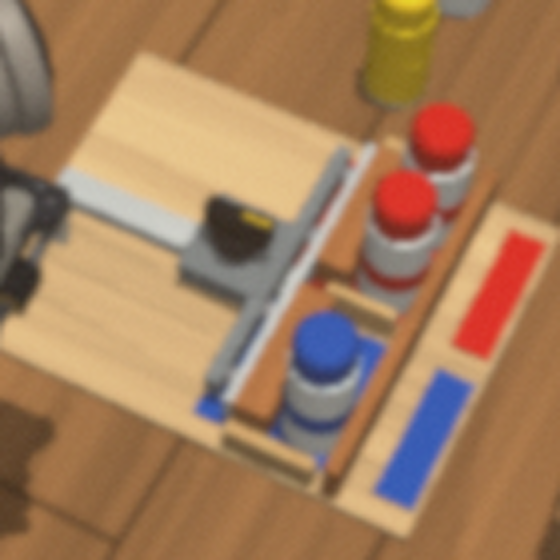

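The pictures show all three cans against the fence and held by the pads, with the knob pointer swung to the fence direction at (308,335). The gap between bar and stop shrank from about 8 to 6 px, roughly 6 mm of spring travel, and it stayed that way after release.

```bash
python3 -c "
from h import *
print(ticket.hand_in())"
```

```text
the job is handed in; nothing more can be done
None
```

The job is handed in at about 33 s: both red cans and the blue can stand upright in their own bays, held against the fence with about 10 N (the bar roughly 6 mm back on its springs), and the clamp knob is tightened to about 1.5 rad; the hand-in returned no verdict.

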